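Stack the pump unit in its nest and set the bleed valve

TASK

At the leak-test bench, complete the stack on the white housing that stands in the nest: put the blue spacer ring on it and then the white top disc on the spacer, squarely between the four posts, each lying flat and let go. Then, by the black knob of the red valve wheel, close the valve clockwise to its stop, back it off exactly two full turns from the stop, and finish while still holding the knob there, because the spring creeps the valve shut when it is let go. Leave the other things on the bench where they are.

Things in the scene. Friction and masses are not known exactly. Their poses are not given: they have to be found in the camera images.
- nest: Fixed nest: dark steel plate 110 x 110 x 10 mm, four brass posts 10 mm thick on its diagonals, 36.5 mm from its centre, 70 mm high over the bench (cone tips from 62 mm). Origin: centre of the underside, on the bench; x, y along the plate's edges (yaw varies). Parts stand on the plate (10 mm up), 1.5 mm play to the posts. On its +-x and +-y sides the posts leave 41 mm for fingers.
- housing: White round housing, 60 mm across, 30 mm high, black band, dark top face with a copper spot; loose, 110 to 220 g. Origin: centre of its underside, z up. It already stands in the nest, on the plate (underside 10 mm, top 40 mm above the bench) between the posts, and stays there.
- spacer: Blue plastic spacer ring, 60 mm across, 36 mm hole, 12 mm high; loose, about 60 g. Origin: centre of its underside, z up. Goes on the housing (underside then 40 mm above the bench). Starts flat on the bench to the robot's left; the places of spacer, top disc and scrap cap are swapped at random.
- top_disc: White top disc, 60 mm across, 10 mm thick, with a black spot and a circle of six dark dots on top; loose, about 50 g. Origin: centre of its underside, z up. Goes on the spacer (underside then 52 mm above the bench, disc's top 62 mm). Starts flat on the bench, marked face up.
- valve_station: Bleed valve fixed to the bench: aluminium plate 100 x 130 x 10 mm, brass block, steel pipe, and a red hand wheel that turns about the upright axis through the station's origin. Origin: on the bench under the wheel's axis. Wheel 112 mm across, top of its rim 66 mm, of its hub 68 mm above the bench.
- valve (a joint): Valve opening in rad: 0 = closed on its solid stop, grows counterclockwise seen from above, 12.57 = two full turns (range three turns). Starts a quarter to two thirds of a turn open. Turning takes 0.1 N m friction; a spring pulls it closed with 0.012 N m per rad: 1 to 6 N at the knob. Let go below 8 rad it stays; let go at two turns it creeps towards closed.
- crank_knob: Upright black knob on the wheel's rim: cylinder 18 mm across, 40 mm high, axis 50 mm from the wheel's axis. Origin: centre of its underside, 66 mm above the bench (top at 106 mm). It spins freely on its pin: a gripper holding it from above leads it round the circle without turning itself.
- screwdriver: Bystander: screwdriver lying on the bench. Leave alone.
- wash_bottle: Bystander: white bottle with red cap, 56 mm across, 140 mm high. Leave alone.
- tape_roll: Bystander: black tape roll, 90 mm across, 20 mm high. Leave alone.
- scrap_cap: Bystander: grey scrap cap, 44 mm across, 18 mm high, stepped in to 28 mm at the top, lying near the spacer and disc. Not part of the stack; leave alone.
- screw_cup: Bystander: yellow cup, 60 mm across, 45 mm high. Leave alone.
- test_weight: Bystander: brass test weight, 40 mm across, 35 mm high. Leave alone.

How it is judged:
By the outcome, as a careful person would: the job done as asked, in the order asked, and still so for the second after the job is handed in, while the arm keeps its last pose, push and grip.
It also fails if it takes over 72 s, if anything falls off the work surface, if the arm or the gripper's body presses on something with over 40 N, if the wrist force passes 120 N, or if a joint passes its speed limit or range.

ROBOT

A 6-joint arm with a two-finger parallel gripper is mounted at the origin on the work surface. World frame = base frame: x ahead of the robot, y to its left, z up, the work surface at z = 0. Lengths are in m, angles in rad, forces in N, time in s.
With the tool pointing down it reaches from about 0.3 to 0.875 m from the base axis. Payload 4.2 kg.
Tool frame: the origin (TCP) lies at the very end of the fingers, on their centre line; the grasp point (between the pads) lies 19 mm behind it; z points along the fingers, y is the line along which they close (so a half turn about z gives the same grasp; the last joint's range is limited). The gripper opens to 85 mm and grips with 20 to 120 N. Pads are 22 mm wide; open, the fingers measure 114 mm over their backs; the gripper's body (76 mm by 85 mm) begins 54 mm behind the grasp point. The pads swing forward as they close: fully open they stand 13 mm farther back than shut.
Start: joints at [-1.333, 0.32, 1.565, -0, 1.257, -0.02], TCP at [0.147, -0.556, 0.196] pointing down, gripper open.
Joint ranges: [-3.11, 3.11], [-0.84, 2.01], [0.21, 2.61], [-1.34, 4.49], [0.05, 2.63], [-2.56, 2.56]. Speed limits (rad/s): [2.57, 2.57, 3.14, 3.14, 3.14, 3.14].

INTERFACE

Orientations are given as a rotation vector (axis times angle).
In Python, from workcell import telemetry, optics, close_job gives the robot as it stands.
- The arm moves only by the tool servo_tool, never from a script. Its argument "deltas" is a list of rows, each a list of 3 entries, a list of its own where there are three numbers: the closure, from -1 (fully open) to 1 (shut), then the shift along the tool's x, y, z in mm, then the turn, a rotation vector about the tool's x, y, z in rad. In form: [[jaw, [x, y, z], [wx, wy, wz]], ...]. A call has 1 to 8 rows; each row shifts and turns the commanded pose from where the row before left it, along the tool's axes as they then stand; what a row does not reach is not made up. A row lasts 1/8 s, in which the tool goes at most 62.5 mm and 10.7 degrees, less where a joint would pass 70% of its speed; a pose out of reach is approached as far as the arm can. A call with a gripper value outside its range is refused whole. The fingers move at their own pace and stop on an object; "newtons" is the grip in N (left out, the last holds). Time passes only in rows, so rows that do not move let the fingers close. It gives the time, the measured TCP pose, the force, the opening and the grip force at its end, in the units of the state.
- telemetry.get_obs(): the state, without advancing time (a new reading comes with each control period).
- optics.read_camera(name): name is "scene" or "side" or "wrist"; returns (picture, depth): 400x640x3 uint8, red, green, blue; 400x640 float32, m along the optical axis (not along the pixel's ray), 0 where there is no reading.
- optics.calibration(name): a dict with "fx", "fy", "cx", "cy" (pixels), "R" (3x3) and "t" (3): a world point X has camera coordinates R X + t. Camera axes: x right, y down, z forward; pixel columns grow to the right and rows downward; lengths in m; the calibration is good to about 2 mm. A picture is of the moment at which its call begins: read the wrist's pose just before it. calibration takes no time and is no camera call; for the wrist camera it gives the pose at the moment of the call.
- close_job(): hands the job in; it is judged then, once.
Trained networks look in the newest picture that a camera, given by its name, has taken for a name from the list of things; names that differ only in an ending like _2 or _b are one class to them, and where a whole thing is asked for, a point or a joint stands for the part that bears it (a point fixed in the world has none). Each returns a list of dicts, best first, with "confidence" (0 to 1); they miss things now and then, are a little off and sometimes report something else, mostly with a low value. They report only what shows in the picture. A call takes as long as a camera call.
- optics.boxes_of(camera, query): "centre" ([x, y, z] in m, in the coordinates of the camera as it stood for that picture, good to about 4 mm: the middle of the surface that is visible of it).
- optics.place_of(camera, query): "centre" ([x, y, z] in m, in the coordinates of the camera as it stood for that picture, good to about 4 mm: a listed point, or the origin of a listed thing).
The state is a dict: "clock": time; "joints": joint angles; "joint_vel": joint speeds; "tau": joint torques, N m; "tool_pos": TCP position; "eef_rot": TCP orientation; "wrist_force": force on the tool from outside, world axes, zero at the start; "moment": the same for the moment, N m; "grip_width": finger opening in m; "grasp_force": force on a finger pad.
Only numpy, scipy, OpenCV 4.12 (cv2) and the standard library are available. Lean on these libraries where they do the work, as an engineer would, in place of code of your own. Each camera call takes 0.05 s, during which the arm holds its last target. There are 200 camera calls.

## Working session

There is one attempt and no reset: what is moved stays moved. The work goes in short steps, Python scripts to look and compute and a tool call to move; the robot and the scene stay as the last step left them, time stands still between calls to the robot, and variables do not carry over. Pictures are saved under pics/ and viewed, at most 10 in all, crops included, and the job is handed in when it is done.

Besides the shell and the picture viewer there is one more tool, called as name([rows], argument=value, ...), one row to a line, values as JSON. servo_tool: Moves the arm, as the interface text tells. Its arguments: {"type":"object","properties":{"deltas":{"type":"array","items":{"type":"array"}},"newtons":{"type":"number"}},"required":["deltas"]}

```bash
mkdir -p pics
cat > h.py <<'E'
import numpy as np, cv2
from workcell import telemetry, optics, close_job
from scipy.spatial.transform import Rotation as Ro
def w(cam,p):
    c=optics.calibration(cam); return np.array(c["R"]).T@(np.array(p)-np.array(c["t"]))
def pix(cam,X):
    c=optics.calibration(cam); q=np.array(c["R"])@np.array(X)+np.array(c["t"]); return [round(c["fx"]*q[0]/q[2]+c["cx"]),round(c["fy"]*q[1]/q[2]+c["cy"])]
def cloud(cam,d):
    c=optics.calibration(cam); v,u=np.mgrid[:400,:640]
    P=np.dstack([(u-c["cx"])/c["fx"]*d,(v-c["cy"])/c["fy"]*d,d]).reshape(-1,3)
    return ((P-np.array(c["t"]))@np.array(c["R"])).reshape(400,640,3)
def snap(cam,name=None):
    p,d=optics.read_camera(cam)
    if name: cv2.imwrite(f"pics/{name}.png",p[:,:,::-1])
    return p,d
def find(cam,qs):
    for q in qs:
        r=optics.place_of(cam,q)
        print(cam,q,[(np.round(w(cam,a["centre"]),4).tolist(),round(a["confidence"],2),pix(cam,w(cam,a["centre"]))) for a in r[:2]])
E
python3 - <<'E'
from h import *
for c in("scene","side"):
    snap(c,c); find(c,["nest","housing","spacer","top_disc","scrap_cap","valve_station","crank_knob","wash_bottle","screw_cup","test_weight","tape_roll"])
o=telemetry.get_obs(); print(o["tool_pos"],o["eef_rot"],o["clock"])
E
```

```text
scene nest [([0.5475, 0.0195, -0.0019], 0.56, [330, 211]), ([0.3994, -0.4705, -0.0004], 0.3, [192, 166])]
scene housing [([0.5435, 0.0247, 0.0117], 0.62, [332, 208])]
scene spacer [([0.4588, 0.2098, 0.0006], 0.74, [391, 193])]
scene top_disc [([0.6203, 0.2202, -0.0039], 0.58, [395, 236]), ([0.506, -0.2943, 0.0012], 0.48, [235, 193])]
scene scrap_cap [([0.4555, 0.3538, 0.0012], 0.47, [436, 195])]
scene valve_station [([0.5074, -0.2959, 0.0005], 0.86, [235, 194])]
scene crank_knob []
scene wash_bottle [([0.3936, -0.4718, -0.0017], 0.76, [193, 165])]
scene screw_cup [([0.7285, 0.1059, -0.0029], 0.66, [356, 265]), ([0.3969, -0.4698, -0.0025], 0.27, [193, 166])]
scene test_weight [([0.6941, 0.3116, -0.0007], 0.56, [428, 260])]
scene tape_roll [([0.6915, -0.264, 0.0037], 0.88, [231, 243])]
side nest [([0.5471, 0.0216, -0.003], 0.89, [331, 241])]
side housing [([0.5486, 0.0188, 0.0076], 0.98, [331, 238]), ([0.6944, -0.2642, -0.0019], 0.66, [288, 164])]
side spacer [([0.4571, 0.2099, -0.0066], 0.9, [364, 306]), ([0.4502, 0.3521, -0.0016], 0.39, [367, 361])]
side top_disc [([0.619, 0.2229, 0.0017], 0.88, [296, 305])]
side scrap_cap [([0.4555, 0.3516, -0.0011], 0.68, [364, 361]), ([0.6932, -0.2586, -0.0051], 0.59, [288, 166])]
side valve_station [([0.5063, -0.2959, -0.0055], 0.86, [350, 160])]
side crank_knob [([0.4584, -0.2762, 0.0627], 0.55, [367, 148])]
side wash_bottle [([0.3948, -0.4722, 0.0025], 0.58, [386, 123])]
side screw_cup [([0.7263, 0.1071, 0.0028], 0.56, [259, 263])]
side test_weight [([0.6885, 0.3071, -0.003], 0.58, [262, 336])]
side tape_roll [([0.6923, -0.2618, -0.0044], 0.64, [289, 166]), ([0.5484, 0.02, 0.0001], 0.58, [331, 240])]
[ 0.14661045 -0.55602128  0.19634082] [3.11540085e+00 4.03853003e-01 3.75637320e-05] 1.2
```

Run:
```python
import cv2
a=cv2.imread("pics/scene.png")[130:300,160:480]; b=cv2.imread("pics/side.png")[100:390,230:430]
cv2.imwrite("pics/a.png",cv2.resize(a,None,fx=2.5,fy=2.5,interpolation=2)); cv2.imwrite("pics/b.png",cv2.resize(b,None,fx=2,fy=2,interpolation=2))
```

```text
(no output)
```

View pics/a.png

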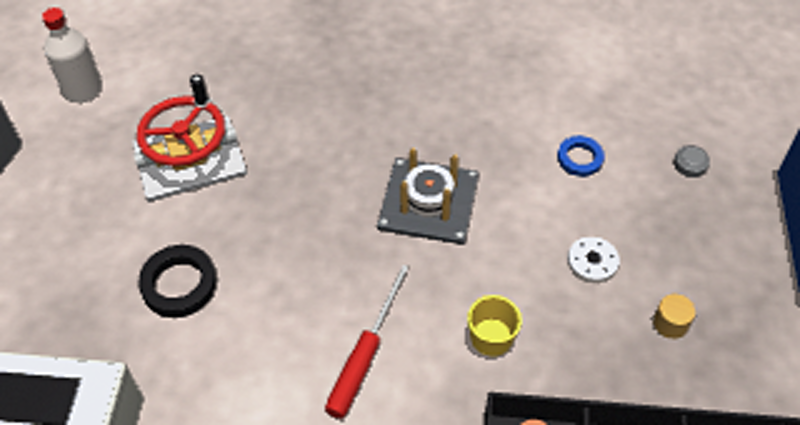

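View pics/b.png

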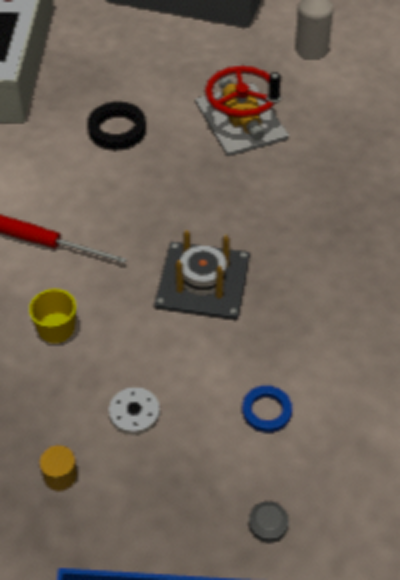

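The scene shows the valve at top left, the nest in the centre at about (330,211) in the scene picture, and the blue ring, white disc and grey cap to the right. The network positions from both cameras agree with this. Next I'll take a closer wrist view above the nest and parts.

```bash
cat >> h.py <<'E'
def plan(x,y,z,yaw=None,n=None,step=58):
    """tool-frame rows (mm, rad) from the measured pose to a straight-down pose with tool x at angle yaw"""
    o=telemetry.get_obs(); R=Ro.from_rotvec(o["eef_rot"]).as_matrix(); p=np.array(o["tool_pos"])
    y0=np.arctan2(R[1,0],R[0,0]); yaw=y0 if yaw is None else yaw
    D=lambda a: Ro.from_euler("z",a).as_matrix()@np.diag([1.,-1,-1])
    d=(np.array([x,y,z])-p)*1000; dy=(yaw-y0)
    n=n or int(max(np.ceil(np.linalg.norm(d)/step),np.ceil(abs(dy)/0.17),1))
    print("at",np.round(p,4),"yaw",round(y0,4),"tilt",np.round(R[2,:2],4),"rows",n,"t",o["clock"],"F",np.round(o["wrist_force"],1))
    print([[np.round(D(y0+dy*i/n).T@d/n,1).tolist(),round(-dy/n,4)] for i in range(n)])
E
python3 - <<'E'
from h import *
plan(0.50,0.10,0.33,0.258)
c=optics.calibration("wrist"); R=np.array(c["R"]); print(-R.T@c["t"],R[2],R[0],c["fx"])
E
```

```text
at [ 0.1466 -0.556   0.1963] yaw 0.2578 tilt [0.     0.0001] rows 14 t 1.2 F [ 0.1 -0.2 -0.3]
[[[36.4, -38.9, -9.5], np.float64(-0.0)], [[36.4, -38.9, -9.5], np.float64(-0.0)], [[36.4, -38.9, -9.5], np.float64(-0.0)], [[36.4, -38.9, -9.5], np.float64(-0.0)], [[36.4, -38.9, -9.5], np.float64(-0.0)], [[36.4, -38.9, -9.5], np.float64(-0.0)], [[36.4, -38.9, -9.5], np.float64(-0.0)], [[36.4, -38.9, -9.5], np.float64(-0.0)], [[36.4, -38.9, -9.5], np.float64(-0.0)], [[36.4, -38.9, -9.5], np.float64(-0.0)], [[36.4, -38.9, -9.5], np.float64(-0.0)], [[36.4, -38.9, -9.5], np.float64(-0.0)], [[36.4, -38.9, -9.5], np.float64(-0.0)], [[36.4, -38.9, -9.5], np.float64(-0.0)]]
[ 0.22847445 -0.53432979  0.3736733 ] [-0.31503051 -0.08388437 -0.94536723] [ 2.54913249e-01 -9.66963549e-01  8.54352136e-04] 278.5120678008611
```

servo_tool([
  [-1,[36.4,-38.9,-9.5],[0,0,0]],
  [-1,[36.4,-38.9,-9.5],[0,0,0]],
  [-1,[36.4,-38.9,-9.5],[0,0,0]],
  [-1,[36.4,-38.9,-9.5],[0,0,0]],
  [-1,[36.4,-38.9,-9.5],[0,0,0]],
  [-1,[36.4,-38.9,-9.5],[0,0,0]],
  [-1,[36.4,-38.9,-9.5],[0,0,0]],
  [-1,[36.4,-38.9,-9.5],[0,0,0]],
])

```text
clock: 2.2
tool_pos: [0.3494, -0.1793, 0.2729]
eef_rot: [3.115, 0.403, 0.001]
wrist_force: [2.0, -0.6, 1.0]
grip_width: 0.0851
grasp_force: 0.0
```

servo_tool([
  [-1,[36.4,-38.9,-9.5],[0,0,0]],
  [-1,[36.4,-38.9,-9.5],[0,0,0]],
  [-1,[36.4,-38.9,-9.5],[0,0,0]],
  [-1,[36.4,-38.9,-9.5],[0,0,0]],
  [-1,[36.4,-38.9,-9.5],[0,0,0]],
  [-1,[36.4,-38.9,-9.5],[0,0,0]],
  [-1,[0,0,0],[0,0,0]],
  [-1,[0,0,0],[0,0,0]],
])

```text
clock: 3.2
tool_pos: [0.5001, 0.1003, 0.329]
eef_rot: [3.115, 0.404, -0.002]
wrist_force: [0.2, 0.2, -0.1]
grip_width: 0.0853
grasp_force: 0.0
```

Run:
```python
from h import *
p,d=snap("wrist","w1"); np.save("w1.npy",cloud("wrist",d)); find("wrist",["nest","housing","spacer","top_disc"])
plan(0.458,0.21,0.1)
```

```text
wrist nest [([0.5426, 0.0166, -0.0006], 0.91, [368, 137])]
wrist housing [([0.5466, 0.0207, 0.0107], 0.93, [368, 135])]
wrist spacer [([0.4615, 0.2101, 0.0035], 0.82, [253, 154]), ([0.546, 0.0205, 0.0117], 0.39, [368, 135])]
wrist top_disc [([0.621, 0.2183, 0.0026], 0.86, [266, 59])]
at [0.5001 0.0995 0.3295] yaw 0.2562 tilt [0.0002 0.0002] rows 5 t 3.45 F [ 0.6 -1.1  0.2]
[[[-2.5, -23.5, 45.9], np.float64(-0.0)], [[-2.5, -23.5, 45.9], np.float64(-0.0)], [[-2.5, -23.5, 45.9], np.float64(-0.0)], [[-2.5, -23.5, 45.9], np.float64(-0.0)], [[-2.5, -23.5, 45.9], np.float64(-0.0)]]
```

View pics/w1.png

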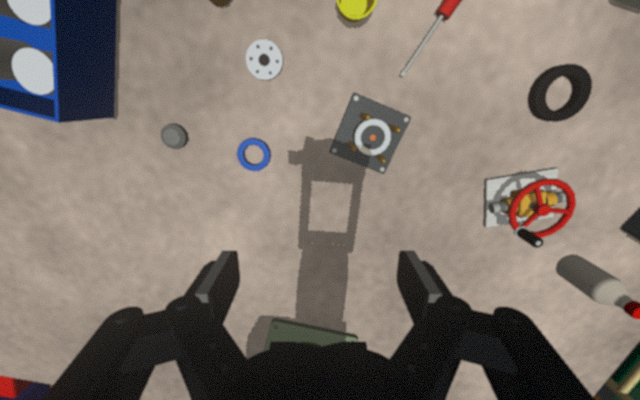

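The wrist view shows the nest at (368,137), the ring at (253,154), the disc at (264,60), the cap at (174,135) and the knob at (530,238). Next: precise positions from the depth cloud.

```bash
cat >> h.py <<'E'
def circ(P):
    (x,y),r=cv2.minEnclosingCircle((P[:,:2]*1000).astype(np.float32)); return np.round([x,y,r],1), np.round(np.percentile(P[:,2],[2,50,98])*1000,1), len(P)
def near(C,c,r,lo,hi):
    m=(np.hypot(C[...,0]-c[0],C[...,1]-c[1])<r)&(C[...,2]>lo)&(C[...,2]<hi); return C[m]
E
python3 - <<'E'
from h import *
C=np.load("w1.npy")
for n,c,r,lo,hi in [("spacer",(.46,.21),.045,.006,.03),("disc",(.62,.22),.045,.005,.03),("housing",(.545,.019),.024,.03,.05),("knob",(.46,-.27),.04,.098,.12),("wheel",(.507,-.296),.09,.055,.08),("posts",(.545,.019),.05,.055,.09),("bench",(.5,.12),.03,-.02,.02)]:
    P=near(C,c,r,lo,hi); print(n,*circ(P) if len(P) else "none")
P=near(C,(.545,.019),.082,.004,.02); h=cv2.minAreaRect((P[:,:2]*1000).astype(np.float32)); print("plate",h,np.percentile(P[:,2],[5,50,95]))
p=cv2.imread("pics/w1.png"); hs=cv2.cvtColor(p,cv2.COLOR_BGR2HSV)
m=(abs(hs[...,0].astype(int)-112)<12)&(hs[...,1]>120); u=m.copy(); u[:]=0; u[130:180,225:285]=1; P=C[m&u]; print("blue",circ(P))
P=near(C,(.545,.019),.05,.055,.09); k=cv2.kmeans((P[:,:2]*1000).astype(np.float32),4,None,(3,50,.1),10,2) ; print("post c",np.round(k[2],1).tolist())
E
```

```text
spacer [461.7 210.1  29.8] [ 7.  11.1 13.1] 574
disc [618.2 221.3  29.9] [ 7.6  9.7 11.6] 1180
housing [545.  19.  24.] [38.1 39.8 41.6] 668
knob [ 460.6 -277.6    9.2] [ 98.2 105.  107. ] 123
wheel [ 504.9 -294.5   58.2] [57.5 64.2 72.7] 1820
posts [547.6  19.2  41.3] [56.3 64.2 70.2] 145
bench [500.  120.   29.9] [-2.5 -0.6  1.5] 863
plate ((547.5977783203125, 19.429126739501953), (110.19928741455078, 110.0643310546875), 83.17938995361328) [0.00793632 0.00954805 0.01115722]
blue (array([510.1, 173.2,  88.5]), array([ 9.1, 11.3, 13.1]), 441)
post c [[570.2999877929688, -7.599999904632568], [519.5999755859375, -1.899999976158142], [576.2000122070312, 43.0], [525.7999877929688, 49.099998474121094]]
```

Run:
```python
from h import *
plan(0.4617,0.2101,0.06,-0.119,n=6)
```

```text
at [0.5001 0.0995 0.3295] yaw 0.2562 tilt [0.0002 0.0002] rows 6 t 3.45 F [ 0.6 -1.1  0.2]
[[[-1.5, -19.4, 44.9], np.float64(0.0625)], [[-2.7, -19.3, 44.9], np.float64(0.0625)], [[-3.9, -19.1, 44.9], np.float64(0.0625)], [[-5.1, -18.8, 44.9], np.float64(0.0625)], [[-6.3, -18.5, 44.9], np.float64(0.0625)], [[-7.4, -18.0, 44.9], np.float64(0.0625)]]
```

servo_tool([
  [-1,[-1.5,-19.4,44.9],[0,0,0.0625]],
  [-1,[-2.7,-19.3,44.9],[0,0,0.0625]],
  [-1,[-3.9,-19.1,44.9],[0,0,0.0625]],
  [-1,[-5.1,-18.8,44.9],[0,0,0.0625]],
  [-1,[-6.3,-18.5,44.9],[0,0,0.0625]],
  [-1,[-7.4,-18.0,44.9],[0,0,0.0625]],
  [-1,[0,0,0],[0,0,0]],
  [-1,[0,0,0],[0,0,0]],
])

```text
clock: 4.45
tool_pos: [0.4634, 0.2107, 0.0613]
eef_rot: [-3.135, 0.183, -0.004]
wrist_force: [0.4, 0.3, 0.1]
grip_width: 0.0854
grasp_force: 0.0
```

Run:
```python
from h import *
p,d=snap("wrist","w2"); C=cloud("wrist",d)
P=near(C,(.46,.21),.045,.006,.02); print("spacer",*circ(P))
hs=cv2.cvtColor(p,cv2.COLOR_RGB2HSV); m=(abs(hs[...,0].astype(int)-112)<12)&(hs[...,1]>120)&(np.hypot(C[...,0]-.46,C[...,1]-.21)<.05)
print("blue",circ(C[m])); plan(0.4617,0.2101,0.0)
```

```text
spacer [461.3 210.5  30.1] [ 7.2 11.8 13.2] 2306
blue (array([460.6, 199.5,  38.8]), array([ 10.5,  11.9, 190.3]), 2049)
at [0.4639 0.2108 0.0618] yaw -0.1174 tilt [ 0.0035 -0.0016] rows 2 t 4.5 F [ 0.5 -0.9 -0.1]
[[[-1.0, 0.5, 30.9], np.float64(-0.0)], [[-1.0, 0.5, 30.9], np.float64(-0.0)]]
```

View pics/w2.png

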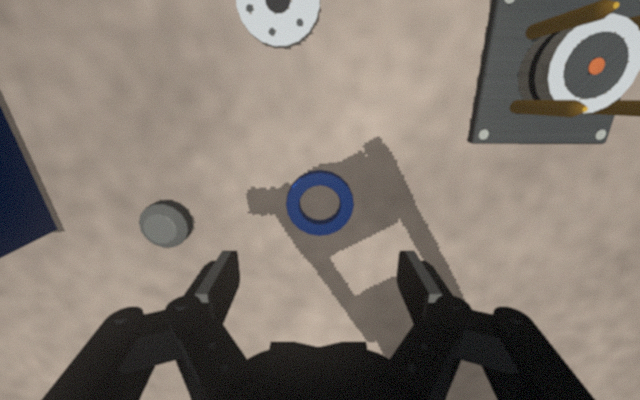

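The ring is at (320,203), centred between the fingers, and the depth again gives about (461.5, 210.3). I'll descend and grasp.

servo_tool([
  [-1,[-1.1,0.5,22],[0,0,0]],
  [-1,[-1.1,0.5,22],[0,0,0]],
  [-1,[0,0,16],[0,0,0]],
  [-1,[0,0,5.5],[0,0,0]],
  [1,[0,0,0],[0,0,0]],
  [1,[0,0,0],[0,0,0]],
  [1,[0,0,0],[0,0,0]],
  [1,[0,0,0],[0,0,0]],
], newtons=30)

```text
clock: 5.5
tool_pos: [0.46, 0.2103, -0.0053]
eef_rot: [-3.136, 0.184, -0.001]
wrist_force: [-0.1, 0.7, -0.4]
grip_width: 0.0121
grasp_force: 0.0
```

Run:
```python
from h import *
p,d=snap("wrist","w3"); o=telemetry.get_obs(); print(o["grip_width"],o["wrist_force"],o["grasp_force"])
s,_=snap("side"); c=pix("side",[.46,.21,.02]); k=s[c[1]-45:c[1]+45,c[0]-60:c[0]+60]
k=cv2.resize(k,None,fx=4,fy=4); cv2.imwrite("pics/s3.png",np.vstack([cv2.resize(p[:,:,::-1],(480,300)),k[:260,:480,::-1]]))
```

```text
0.004679809554481189 [0.6235151  0.24302444 0.41539416] 0.0
```

View pics/s3.png

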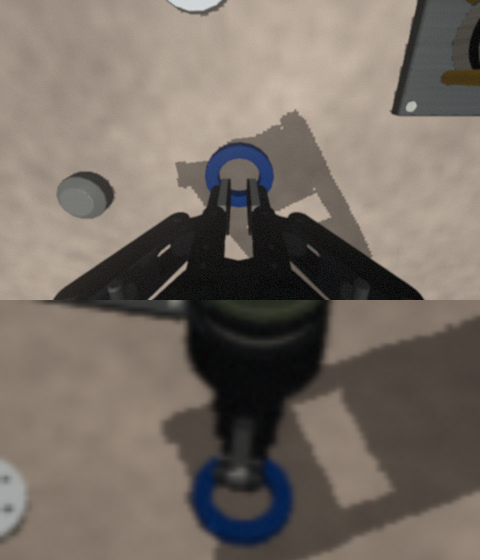

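Run:
```python
from h import *
o=telemetry.get_obs(); R=Ro.from_rotvec(o["eef_rot"]).as_matrix(); t=o["tool_pos"]
for k in (0,-.01,-.02,-.03): print(k,pix("wrist",t+R@[0,0,k]))
p,d=snap("wrist"); C=cloud("wrist",d)
c=optics.calibration("wrist"); print(t,-np.array(c["R"]).T@c["t"])
for v in range(225,300,10): print(v,[(np.round(C[v,u]*1000).tolist()) for u in (296,302,320,338)])
P=near(C,(.46,.21),.045,.006,.014); print(circ(P))
```

```text
0 [318, 227]
-0.01 [318, 233]
-0.02 [318, 240]
-0.03 [318, 248]
[ 0.45979879  0.2102092  -0.00549844] [0.54385939 0.20048986 0.17179787]
225 [[465.0, 225.0, -0.0], [464.0, 221.0, -2.0], [463.0, 208.0, -1.0], [462.0, 196.0, 0.0]]
235 [[458.0, 226.0, -0.0], [457.0, 222.0, -0.0], [456.0, 209.0, -0.0], [454.0, 197.0, -0.0]]
245 [[452.0, 226.0, 4.0], [449.0, 223.0, -1.0], [471.0, 208.0, 40.0], [447.0, 198.0, -0.0]]
255 [[469.0, 221.0, 45.0], [468.0, 218.0, 45.0], [471.0, 208.0, 52.0], [466.0, 199.0, 45.0]]
265 [[469.0, 220.0, 54.0], [469.0, 217.0, 55.0], [472.0, 208.0, 60.0], [466.0, 200.0, 53.0]]
275 [[473.0, 218.0, 68.0], [473.0, 216.0, 69.0], [470.0, 208.0, 67.0], [471.0, 200.0, 69.0]]
285 [[473.0, 218.0, 75.0], [474.0, 215.0, 77.0], [466.0, 209.0, 67.0], [472.0, 201.0, 76.0]]
295 [[473.0, 217.0, 82.0], [473.0, 215.0, 82.0], [460.0, 209.0, 67.0], [472.0, 201.0, 82.0]]
(array([460.8, 210.1,  29.9]), array([ 7.3, 11.3, 12.6]), 3069)
```

Run:
```python
from h import *
for cam in("wrist","side","scene"):
    p,d=snap(cam); C=cloud(cam,d)
    m=(np.hypot(C[...,0]-.46,C[...,1]-.21)<.035)&(C[...,2]>.0145)&(C[...,2]<.08)
    P=C[m]; i=np.argsort(P[:,2])[:400:30]; print(cam,len(P)); print(np.round(P[i]*1000).tolist())
    g=(p.max(2)<90)&m; print("rows",np.where(g)[0].min() if g.any() else None, np.where(g)[0].max() if g.any() else None)
```

```text
wrist 4148
[[470.0, 205.0, 31.0], [472.0, 214.0, 34.0], [471.0, 210.0, 35.0], [472.0, 214.0, 36.0], [471.0, 204.0, 37.0], [471.0, 207.0, 38.0], [468.0, 218.0, 38.0], [471.0, 212.0, 39.0], [468.0, 221.0, 40.0], [469.0, 223.0, 41.0], [472.0, 215.0, 41.0], [471.0, 209.0, 42.0], [471.0, 203.0, 43.0], [466.0, 203.0, 43.0]]
rows 238 334
side 20
[[470.0, 243.0, 15.0]]
rows 290 313
scene 113
[[464.0, 237.0, 15.0], [471.0, 216.0, 46.0], [471.0, 208.0, 60.0], [475.0, 218.0, 76.0]]
rows 176 189
```

Run:
```python
from h import *
c=pix("side",[.46,.21,.02]);
for z in (-.005,.012,.02,.031,.04): 
    q=pix("side",[.461,.21,z]); print(z,q,"in crop*4",[(q[0]-c[0]+60)*4,(q[1]-c[1]+45)*4+300])
s,_=snap("side"); k=s[c[1]-25:c[1]+25,c[0]-35:c[0]+35]
cv2.imwrite("pics/s4.png",cv2.resize(k[:,:,::-1],None,fx=10,fy=10,interpolation=cv2.INTER_NEAREST))
```

```text
-0.005 [363, 305] in crop*4 [240, 500]
0.012 [363, 301] in crop*4 [240, 484]
0.02 [363, 300] in crop*4 [240, 480]
0.031 [363, 297] in crop*4 [240, 468]
0.04 [363, 295] in crop*4 [240, 460]
```

View pics/s4.png

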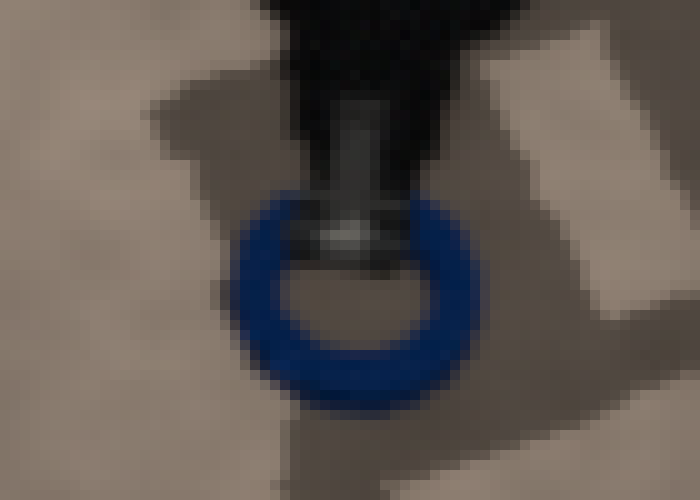

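The shut fingertips stand about 31 mm above the bench in both views (side row about 301, wrist row 238), although the TCP reads -5 mm. They passed over the ring without touching it. I'll open, go lower and measure the tips again.

servo_tool([
  [-1,[0,0,0],[0,0,0]],
  [-1,[0,0,0],[0,0,0]],
  [-1,[0,0,0],[0,0,0]],
  [-1,[0,0,5],[0,0,0]],
  [-1,[0,0,5],[0,0,0]],
  [-1,[0,0,5],[0,0,0]],
])

```text
clock: 6.6
tool_pos: [0.4596, 0.2101, -0.0212]
eef_rot: [3.136, -0.184, -0.001]
wrist_force: [-0.1, -0.1, -0.1]
grip_width: 0.0854
grasp_force: 0.0
```

```bash
cat >> h.py <<'E'
def tips():
    o=telemetry.get_obs(); R=Ro.from_rotvec(o["eef_rot"]).as_matrix(); t=np.array(o["tool_pos"])
    p,d=snap("wrist"); C=cloud("wrist",d); T=(C-t)@R*1000
    hw=o["grip_width"]*500
    m=(d>0)&(abs(T[...,0])<18)&(T[...,2]<25)&(C[...,2]>.016)&(abs(abs(T[...,1])-hw-6)<10)
    P=T[m]; i=np.argsort(-P[:,2])[:200:20]; print("tcp",np.round(t,4),"w",o["grip_width"],"F",np.round(o["wrist_force"],1)); print(np.round(P[i]).tolist())
    return C
E
python3 - <<'E'
from h import *
C=tips(); print(circ(near(C,(.46,.21),.045,.006,.014)))
E
```

```text
tcp [ 0.4596  0.2101 -0.0212] w 0.08542904148631211 F [-0.1 -0.1 -0.1]
[[-6.0, -43.0, -46.0], [6.0, 42.0, -48.0], [-10.0, -43.0, -48.0], [1.0, -42.0, -49.0], [-2.0, 42.0, -49.0], [-0.0, -43.0, -50.0], [11.0, 48.0, -50.0], [-1.0, 42.0, -51.0], [2.0, -43.0, -51.0], [11.0, 43.0, -51.0]]
(array([460.1, 209.9,  30.2]), array([ 6.9, 10.8, 12. ]), 4848)
```

Open tips sit 47 mm behind the commanded TCP, which agrees with the 13 mm swing. I'll go 18 mm lower and close.

servo_tool([
  [-1,[0.5,0,6],[0,0,0]],
  [-1,[0,0,6],[0,0,0]],
  [-1,[0,0,6],[0,0,0]],
  [1,[0,0,0],[0,0,0]],
  [1,[0,0,0],[0,0,0]],
  [1,[0,0,0],[0,0,0]],
], newtons=30)

```text
clock: 7.4
tool_pos: [0.4604, 0.2102, -0.0385]
eef_rot: [-3.136, 0.184, -0.001]
wrist_force: [-0.1, -0.4, -0.1]
grip_width: 0.0576
grasp_force: 32.5
```

servo_tool([
  [1,[0,0,-20],[0,0,0]],
  [1,[0,0,-50],[0,0,0]],
  [1,[0,0,-45],[0,0,0]],
  [1,[0,0,0],[0,0,0]],
])

```text
clock: 7.9
tool_pos: [0.4628, 0.2112, 0.0799]
eef_rot: [-3.132, 0.184, -0.012]
wrist_force: [0.0, 1.1, -1.4]
grip_width: 0.0574
grasp_force: 32.6
```

Run:
```python
from h import *
plan(0.5476,0.0194,0.077,-0.119,n=5)
```

```text
at [0.4628 0.2112 0.0799] yaw -0.1171 tilt [ 0.0074 -0.0041] rows 5 t 7.9 F [ 0.   1.1 -1.4]
[[[21.3, 36.1, 0.6], np.float64(0.0004)], [[21.3, 36.1, 0.6], np.float64(0.0004)], [[21.3, 36.1, 0.6], np.float64(0.0004)], [[21.4, 36.1, 0.6], np.float64(0.0004)], [[21.4, 36.1, 0.6], np.float64(0.0004)]]
```

servo_tool([
  [1,[21.3,36.1,0.6],[0,0,0]],
  [1,[21.3,36.1,0.6],[0,0,0]],
  [1,[21.3,36.1,0.6],[0,0,0]],
  [1,[21.3,36.1,0.6],[0,0,0]],
  [1,[21.3,36.1,0.6],[0,0,0]],
  [1,[0,0,0],[0,0,0]],
  [1,[0,0,0],[0,0,0]],
])

```text
clock: 8.78
tool_pos: [0.5438, 0.0186, 0.0723]
eef_rot: [-3.136, 0.185, 0.004]
wrist_force: [1.2, 1.0, -1.3]
grip_width: 0.0571
grasp_force: 32.6
```

```bash
cat >> h.py <<'E'
def nest(C,c=(.5476,.0194)):
    P=near(C,c,.085,.004,.02); h=cv2.minAreaRect((P[:,:2]*1000).astype(np.float32)); print("plate",np.round(h[0],1),np.round(h[1],1),round(h[2],1))
def fitc(P):
    # centre of a 30 mm circle through the outline
    from scipy.optimize import least_squares
    H=cv2.convexHull((P[:,:2]*1000).astype(np.float32))[:,0]
    s=least_squares(lambda q:np.hypot(*(H-q).T)-30,H.mean(0),loss="soft_l1"); return np.round(s.x,1),np.round(np.median(P[:,2])*1000,1),len(P)
E
python3 - <<'E'
from h import *
p,d=snap("wrist","w5"); C=cloud("wrist",d); nest(C)
o=telemetry.get_obs(); t=o["tool_pos"]
hs=cv2.cvtColor(p,cv2.COLOR_RGB2HSV); m=(abs(hs[...,0].astype(int)-112)<14)&(hs[...,1]>110)&(np.hypot(C[...,0]-t[0],C[...,1]-t[1])<.05)&(C[...,2]>.09)
P=C[m]; z=np.median(P[:,2]); print("ring",fitc(P[abs(P[:,2]-z)<.006]),np.percentile(P[:,2],[5,95]))
P=near(C,(.5476,.0194),.05,.05,.085); print("posts",len(P),circ(P) if len(P) else"")
plan(0.5476,0.0194,0.03,-0.119,n=1)
E
```

```text
plate [547.9  19.7] [110.4 109.2] 83.3
ring (array([544.5,  19.1]), np.float64(122.4), 5927) [0.11718955 0.12355886]
posts 420 (array([550.7,  19.4,  38.9]), array([50.7, 63.5, 70.1]), 420)
at [0.5438 0.0191 0.0725] yaw -0.1168 tilt [-0.0022  0.    ] rows 1 t 8.825 F [ 1.1 -0.2 -0.7]
[[[3.7, -0.8, 42.5], np.float64(0.0022)]]
```

View pics/w5.png

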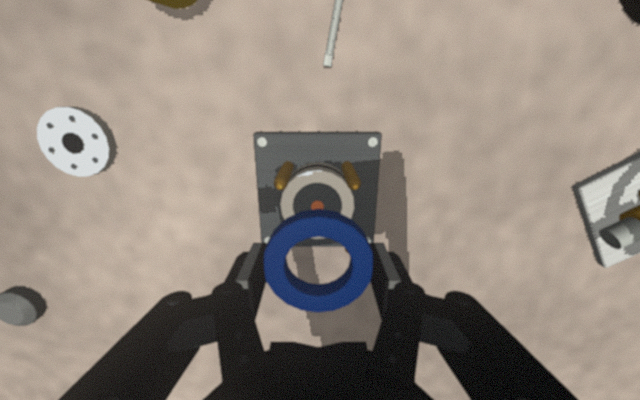

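The ring is held flat at about (320,262), with the nest plate behind it. The ring centre is at (544.5, 19.1) and the nest centre at (547.8, 19.6), so I correct and lower to just above the posts.

servo_tool([
  [1,[3.1,-0.8,17],[0,0,0]],
  [1,[0,0,17],[0,0,0]],
  [1,[0,0,0],[0,0,0]],
  [1,[0,0,0],[0,0,0]],
])

```text
clock: 9.32
tool_pos: [0.5481, 0.0193, 0.0393]
eef_rot: [3.136, -0.183, -0.0]
wrist_force: [-0.4, -0.8, 0.8]
grip_width: 0.0576
grasp_force: 32.6
```

```bash
cat > chk.py <<'E'
from h import *
p,d=snap("wrist"); C=cloud("wrist",d); nest(C); t=telemetry.get_obs()["tool_pos"]
hs=cv2.cvtColor(p,cv2.COLOR_RGB2HSV); m=(abs(hs[...,0].astype(int)-112)<14)&(hs[...,1]>110)&(np.hypot(C[...,0]-t[0],C[...,1]-t[1])<.05)&(C[...,2]>.03)
P=C[m]; z=np.median(P[:,2]); print("ring",fitc(P[abs(P[:,2]-z)<.006]))
plan(0.5471,0.0195,0.0018,-0.119,n=1)
E
python3 chk.py
```

```text
plate [547.9  19.2] [110.3 109.7] 83.2
ring (array([548.9,  19.1]), np.float64(89.5), 5976)
at [0.5484 0.0192 0.0397] yaw -0.1167 tilt [ 0.0008 -0.    ] rows 1 t 9.375 F [-0.2  0.4 -0.6]
[[[-1.4, -0.2, 37.9], np.float64(0.0023)]]
```

servo_tool([
  [1,[-1.1,0,5],[0,0,0]],
  [1,[0,0,6],[0,0,0.002]],
  [1,[0,0,6],[0,0,0]],
  [1,[0,0,5],[0,0,0]],
  [1,[0,0,0],[0,0,0]],
])

```text
clock: 10.0
tool_pos: [0.5467, 0.0189, 0.0168]
eef_rot: [3.136, -0.187, -0.002]
wrist_force: [0.3, 0.2, -0.7]
grip_width: 0.0577
grasp_force: 32.6
```

```bash
python3 chk.py
```

```text
plate [547.6  19.2] [110.3 110.1] 83.2
ring (array([547.2,  18.9]), np.float64(67.0), 6001)
at [0.5469 0.0189 0.0172] yaw -0.1192 tilt [-0.0004  0.0002] rows 1 t 10.05 F [0.3 0.6 0.2]
[[[0.1, -0.6, 15.4], np.float64(-0.0002)]]
```

servo_tool([
  [1,[0.3,-0.3,5],[0,0,0]],
  [1,[0,0,4],[0,0,0]],
  [1,[0,0,3],[0,0,0]],
  [1,[0,0,2],[0,0,0]],
  [1,[0,0,1],[0,0,0]],
  [1,[0,0,0],[0,0,0]],
])

```text
clock: 10.8
tool_pos: [0.5474, 0.0192, 0.0024]
eef_rot: [3.136, -0.187, 0.0]
wrist_force: [0.6, 0.1, -0.9]
grip_width: 0.0573
grasp_force: 32.6
```

servo_tool([
  [1,[0,0,0.7],[0,0,0]],
  [1,[0,0,0.7],[0,0,0]],
  [1,[0,0,0],[0,0,0]],
])

```text
clock: 11.18
tool_pos: [0.5475, 0.0192, 0.0014]
eef_rot: [3.136, -0.187, 0.001]
wrist_force: [-0.4, -0.8, 5.3]
grip_width: 0.0575
grasp_force: 33.1
```

Contact at 5 N, so it's seated. I'll release and lift.

servo_tool([
  [-1,[0,0,0],[0,0,0]],
  [-1,[0,0,0],[0,0,0]],
  [-1,[0,0,0],[0,0,0]],
  [-1,[0,0,-25],[0,0,0]],
  [-1,[0,0,-40],[0,0,0]],
  [-1,[0,0,-30],[0,0,0]],
  [-1,[0,0,0],[0,0,0]],
])

```text
clock: 12.05
tool_pos: [0.5492, 0.0193, 0.0983]
eef_rot: [-3.136, 0.187, -0.009]
wrist_force: [-0.2, 0.3, 0.1]
grip_width: 0.0856
grasp_force: 0.0
```

```bash
python3 chk.py
python3 - <<'E'
from h import *
p,d=snap("wrist"); C=cloud("wrist",d)
P=near(C,(.618,.221),.045,.005,.03); print("disc",len(P), fitc(P) if len(P) else "")
plan(0.618,0.2212,0.03,-0.119,n=5)
E
```

```text
plate [546.   19.4] [110.2 109.2] 83.2
ring (array([546.4,  19.3]), np.float64(49.6), 2246)
at [0.5477 0.0193 0.0965] yaw -0.1192 tilt [ 0.0018 -0.0002] rows 1 t 12.1 F [-0.3 -0.5 -1.5]
[[[-0.7, -0.2, 94.7], np.float64(-0.0002)]]
disc 3235 (array([616.8, 221.4]), np.float64(8.2), 3235)
at [0.5468 0.0192 0.0954] yaw -0.1192 tilt [-0.0009  0.0002] rows 5 t 12.15 F [-0.  -0.4 -0. ]
[[[9.3, -41.8, 13.1], np.float64(-0.0)], [[9.3, -41.8, 13.1], np.float64(-0.0)], [[9.3, -41.8, 13.1], np.float64(-0.0)], [[9.3, -41.8, 13.1], np.float64(-0.0)], [[9.3, -41.8, 13.1], np.float64(-0.0)]]
```

servo_tool([
  [-1,[9.3,-41.8,5],[0,0,0]],
  [-1,[9.3,-41.8,15],[0,0,0]],
  [-1,[9.3,-41.8,15],[0,0,0]],
  [-1,[9.3,-41.8,15],[0,0,0]],
  [-1,[9.3,-41.8,15],[0,0,0]],
  [-1,[0,0,0],[0,0,0]],
  [-1,[0,0,0],[0,0,0]],
])

```text
clock: 13.02
tool_pos: [0.6172, 0.2206, 0.0294]
eef_rot: [3.134, -0.186, -0.005]
wrist_force: [-0.1, 0.2, -0.7]
grip_width: 0.0854
grasp_force: 0.0
```

Run:
```python
from h import *
p,d=snap("wrist"); C=cloud("wrist",d)
P=near(C,(.618,.221),.045,.005,.03); print("disc",fitc(P))
plan(0.618,0.2212,-0.039,-0.119,n=4)
```

```text
disc (array([618.2, 221.2]), np.float64(10.2), 4404)
at [0.6175 0.2202 0.0301] yaw -0.1197 tilt [-0.0018  0.0013] rows 4 t 13.075 F [-0.4 -0.4  0.3]
[[[0.1, -0.3, 17.3], np.float64(-0.0002)], [[0.1, -0.3, 17.3], np.float64(-0.0002)], [[0.1, -0.3, 17.3], np.float64(-0.0002)], [[0.1, -0.3, 17.3], np.float64(-0.0002)]]
```

servo_tool([
  [-1,[0.3,-1.0,20],[0,0,0]],
  [-1,[0,0,20],[0,0,0]],
  [-1,[0,0,20],[0,0,0]],
  [-1,[0,0,9.5],[0,0,0]],
  [1,[0,0,0],[0,0,0]],
  [1,[0,0,0],[0,0,0]],
  [1,[0,0,0],[0,0,0]],
  [1,[0,0,0],[0,0,0]],
], newtons=30)

```text
clock: 14.08
tool_pos: [0.6196, 0.2223, -0.0374]
eef_rot: [-3.136, 0.187, -0.003]
wrist_force: [0.1, -1.8, 5.1]
grip_width: 0.0582
grasp_force: 32.6
```

servo_tool([
  [1,[0,0,-15],[0,0,0]],
  [1,[0,0,-40],[0,0,0]],
  [1,[0,0,-45],[0,0,0]],
  [1,[0,0,-17],[0,0,0]],
  [1,[0,0,0],[0,0,0]],
])

```text
clock: 14.7
tool_pos: [0.6193, 0.2224, 0.0797]
eef_rot: [-3.135, 0.187, -0.004]
wrist_force: [0.6, 0.5, -0.9]
grip_width: 0.0581
grasp_force: 32.4
```

Run:
```python
from h import *
plan(0.5476,0.0194,0.075,-0.119,n=5)
```

```text
at [0.6193 0.2224 0.0797] yaw -0.1191 tilt [ 0.0022 -0.001 ] rows 5 t 14.7 F [ 0.6  0.5 -0.9]
[[[-9.4, 42.0, 0.9], np.float64(-0.0)], [[-9.4, 42.0, 0.9], np.float64(-0.0)], [[-9.4, 42.0, 0.9], np.float64(-0.0)], [[-9.4, 42.0, 0.9], np.float64(-0.0)], [[-9.4, 42.0, 0.9], np.float64(-0.0)]]
```

servo_tool([
  [1,[-9.4,42,0.9],[0,0,0]],
  [1,[-9.4,42,0.9],[0,0,0]],
  [1,[-9.4,42,0.9],[0,0,0]],
  [1,[-9.4,42,0.9],[0,0,0]],
  [1,[-9.4,42,0.9],[0,0,0]],
  [1,[0,0,15],[0,0,0]],
  [1,[0,0,15],[0,0,0]],
  [1,[0,0,0],[0,0,0]],
])

```text
clock: 15.7
tool_pos: [0.5457, 0.0201, 0.0416]
eef_rot: [3.136, -0.185, -0.008]
wrist_force: [0.4, -0.4, -0.3]
grip_width: 0.0584
grasp_force: 32.5
```

```bash
cat > chk2.py <<'E'
from h import *
p,d=snap("wrist","w6"); C=cloud("wrist",d); nest(C); o=telemetry.get_obs(); t=o["tool_pos"]
zt=t[2]+.0474
P=near(C,t,.0325,zt-.006,zt+.006); print("disc",fitc(P),"expect z",zt)
q=P-P.mean(0); print("slope",np.round(np.linalg.lstsq(np.c_[q[:,:2],np.ones(len(q))],q[:,2],rcond=None)[0][:2],3))
plan(0.5476,0.0194,0.0146,-0.119,n=1)
E
python3 chk2.py
```

```text
plate [557.5  18.3] [110.5  91.8] 83.5
disc (array([545.3,  20.7]), np.float64(89.5), 8655) expect z 0.08997607371427396
slope [-0.013 -0.   ]
at [0.5466 0.0202 0.0426] yaw -0.1179 tilt [-0.0026  0.0003] rows 1 t 15.75 F [ 0.3  0.6 -0. ]
[[[1.1, 0.7, 28.0], np.float64(0.0011)]]
```

View pics/w6.png

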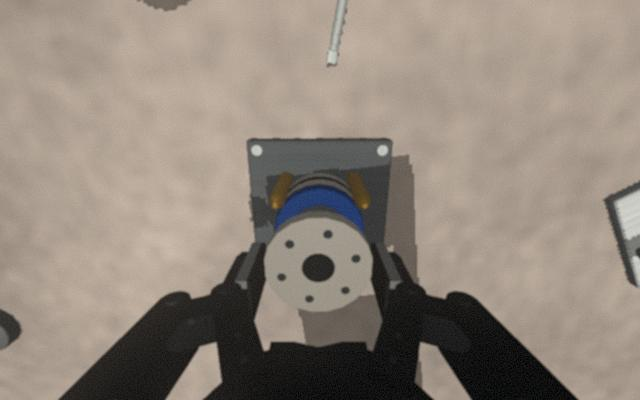

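The disc is held flat at (318,265) and the spacer lies between the posts behind it. I make a small correction and measure again.

servo_tool([
  [1,[2.0,0.8,5],[0,0,0.001]],
  [1,[0,0,3],[0,0,0]],
  [1,[0,0,0],[0,0,0]],
  [1,[0,0,0],[0,0,0]],
])

```text
clock: 16.25
tool_pos: [0.5492, 0.0183, 0.0362]
eef_rot: [3.136, -0.189, 0.001]
wrist_force: [1.0, 0.3, -0.3]
grip_width: 0.0583
grasp_force: 32.5
```

```bash
python3 chk2.py
```

```text
plate [559.5  18. ] [110.2  85.8] 83.2
disc (array([547.7,  18.7]), np.float64(83.1), 8683) expect z 0.0835986929627569
slope [-0.009  0.002]
at [0.5492 0.0182 0.0362] yaw -0.1202 tilt [0.0005 0.    ] rows 1 t 16.3 F [ 0.1 -0.1 -0.4]
[[[-1.7, -1.0, 21.6], np.float64(-0.0012)]]
```

servo_tool([
  [1,[0,-0.6,4],[0,0,0]],
  [1,[0,0,5],[0,0,0]],
  [1,[0,0,5],[0,0,0]],
  [1,[0,0,0],[0,0,0]],
])

```text
clock: 16.8
tool_pos: [0.5486, 0.0188, 0.0213]
eef_rot: [3.136, -0.189, -0.002]
wrist_force: [0.6, 0.1, -0.2]
grip_width: 0.0583
grasp_force: 32.5
```

```bash
python3 chk2.py
```

```text
plate [548.2  19.4] [110.7 109.3] 83.0
disc (array([548. ,  19.6]), np.float64(68.6), 8689) expect z 0.06907076269315635
slope [-0.012  0.001]
at [0.5489 0.0188 0.0217] yaw -0.1202 tilt [-0.0006  0.0002] rows 1 t 16.85 F [-0.7 -0.2 -0.7]
[[[-1.4, -0.4, 7.1], np.float64(-0.0012)]]
```

servo_tool([
  [1,[-0.2,0,3],[0,0,0]],
  [1,[0,0,2],[0,0,0]],
  [1,[0,0,1.2],[0,0,0]],
  [1,[0,0,0.8],[0,0,0]],
  [1,[0,0,0],[0,0,0]],
])

```text
clock: 17.48
tool_pos: [0.5489, 0.0189, 0.015]
eef_rot: [3.136, -0.189, -0.0]
wrist_force: [0.0, 0.0, -1.2]
grip_width: 0.0584
grasp_force: 32.5
```

servo_tool([
  [1,[0,0,0.7],[0,0,0]],
  [1,[0,0,0.7],[0,0,0]],
  [1,[0,0,0],[0,0,0]],
])

```text
clock: 17.85
tool_pos: [0.5491, 0.0189, 0.0145]
eef_rot: [3.136, -0.189, 0.001]
wrist_force: [-1.7, -0.3, 5.7]
grip_width: 0.0581
grasp_force: 33.1
```

servo_tool([
  [-1,[0,0,0],[0,0,0]],
  [-1,[0,0,0],[0,0,0]],
  [-1,[0,0,0],[0,0,0]],
  [-1,[0,0,-25],[0,0,0]],
  [-1,[0,0,-45],[0,0,0]],
  [-1,[0,0,-50],[0,0,0]],
  [-1,[0,0,-25],[0,0,0]],
  [-1,[0,0,0],[0,0,0]],
])

```text
clock: 18.85
tool_pos: [0.5502, 0.0189, 0.1605]
eef_rot: [-3.136, 0.189, -0.007]
wrist_force: [0.5, -1.1, -0.3]
grip_width: 0.0852
grasp_force: 0.0
```

Run:
```python
from h import *
p,d=snap("wrist","w7"); C=cloud("wrist",d); nest(C)
P=near(C,(.5476,.0194),.034,.054,.069); print("disc",fitc(P),np.percentile(P[:,2],[5,95]))
q=P-P.mean(0); print("slope",np.round(np.linalg.lstsq(np.c_[q[:,:2],np.ones(len(q))],q[:,2],rcond=None)[0][:2],3))
P=near(C,(.46,-.277),.04,.095,.12); print("knob",circ(P) if len(P) else "")
plan(0.49,-0.28,0.20,-0.119)
```

```text
plate [546.   19.4] [110.2 109.8] 83.2
disc (array([546.5,  19.6]), np.float64(59.6), 2554) [0.05836397 0.06078223]
slope [-0.004  0.001]
knob (array([ 458.9, -277.1,    9.3]), array([ 95.2, 101.7, 104.7]), 288)
at [0.549  0.0189 0.1587] yaw -0.1202 tilt [ 0.0009 -0.0001] rows 6 t 18.9 F [ 0.2 -0.3 -0.2]
[[[-3.8, 50.6, -6.9], np.float64(-0.0002)], [[-3.8, 50.6, -6.9], np.float64(-0.0002)], [[-3.8, 50.6, -6.9], np.float64(-0.0002)], [[-3.8, 50.6, -6.9], np.float64(-0.0002)], [[-3.8, 50.6, -6.9], np.float64(-0.0002)], [[-3.8, 50.6, -6.9], np.float64(-0.0002)]]
```

View pics/w7.png

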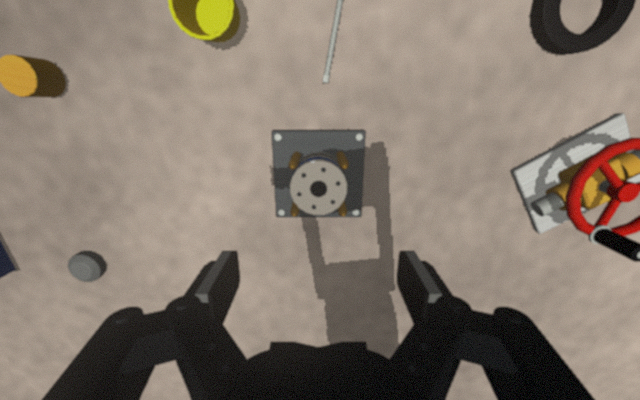

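The disc lies flat between the posts at (319,188). Its measured centre (546.5, 19.6) agrees with the plate at (546.0, 19.4), so the stack is done. Next: over to the knob, seen here at (600,235).

Run:
```python
from h import *
plan(0.461,-0.278,0.12,-0.119,n=6)
```

```text
at [0.549  0.0189 0.1587] yaw -0.1202 tilt [ 0.0009 -0.0001] rows 6 t 18.9 F [ 0.2 -0.3 -0.2]
[[[-8.6, 50.9, 6.5], np.float64(-0.0002)], [[-8.6, 50.9, 6.5], np.float64(-0.0002)], [[-8.6, 50.9, 6.5], np.float64(-0.0002)], [[-8.7, 50.9, 6.5], np.float64(-0.0002)], [[-8.7, 50.9, 6.5], np.float64(-0.0002)], [[-8.7, 50.9, 6.5], np.float64(-0.0002)]]
```

servo_tool([
  [-1,[-8.6,50.9,6.5],[0,0,0]],
  [-1,[-8.6,50.9,6.5],[0,0,0]],
  [-1,[-8.6,50.9,6.5],[0,0,0]],
  [-1,[-8.6,50.9,6.5],[0,0,0]],
  [-1,[-8.6,50.9,6.5],[0,0,0]],
  [-1,[-8.6,50.9,6.5],[0,0,0]],
  [-1,[0,0,0],[0,0,0]],
  [-1,[0,0,0],[0,0,0]],
])

```text
clock: 19.9
tool_pos: [0.4603, -0.2773, 0.1182]
eef_rot: [-3.134, 0.19, 0.004]
wrist_force: [-0.0, 1.1, -0.0]
grip_width: 0.0855
grasp_force: 0.0
```

Run:
```python
from h import *
p,d=snap("wrist","w8"); C=cloud("wrist",d)
P=near(C,(.46,-.277),.04,.1,.112); print("knob",circ(P) if len(P) else "")
hs=cv2.cvtColor(p,cv2.COLOR_RGB2HSV); red=((hs[...,0]<8)|(hs[...,0]>172))&(hs[...,1]>120)&(hs[...,2]>60)
m=red&(np.hypot(C[...,0]-.507,C[...,1]+.296)<.075)&(C[...,2]>.05)&(C[...,2]<.08)
P=C[m]; print("wheel",circ(P))
from scipy.optimize import least_squares
H=cv2.convexHull((P[:,:2]*1000).astype(np.float32))[:,0]
s=least_squares(lambda q:np.hypot(*(H-q[:2]).T)-56,[507,-296],loss="soft_l1"); print(s.x,len(H))
find("wrist",["valve_station","crank_knob"])
plan(0.461,-0.278,0.044,-0.119,n=3)
```

```text
knob (array([ 460.6, -278.2,    9.1]), array([100.9, 105.7, 107.2]), 444)
wheel (array([ 507.2, -296.5,   55.2]), array([61.9, 65.1, 68.5]), 6166)
[ 506.56750495 -296.88173645] 46
wrist valve_station [([0.5122, -0.293, 0.0031], 0.8, [328, 132])]
wrist crank_knob [([0.4598, -0.2841, 0.0682], 0.74, [326, 202])]
at [ 0.4613 -0.2768  0.1193] yaw -0.1185 tilt [-0.0006 -0.0005] rows 3 t 20.05 F [-0.5  0.4 -1.1]
[[[-0.0, 0.4, 25.1], np.float64(0.0002)], [[-0.0, 0.4, 25.1], np.float64(0.0002)], [[-0.0, 0.4, 25.1], np.float64(0.0002)]]
```

View pics/w8.png

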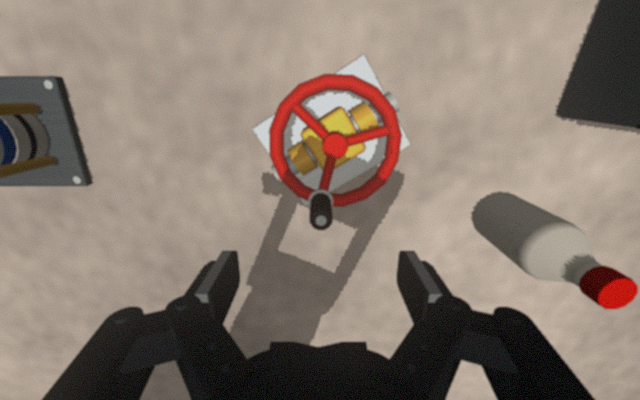

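The wheel is centred at (336,146) with the knob at (320,212), and the measured axis-to-knob radius of 49.9 mm fits. I'll descend over the knob and close on it.

servo_tool([
  [-1,[-0.4,1.3,30],[0,0,0]],
  [-1,[0,0,30],[0,0,0]],
  [-1,[0,0,15],[0,0,0]],
  [1,[0,0,0],[0,0,0]],
  [1,[0,0,0],[0,0,0]],
  [1,[0,0,0],[0,0,0]],
  [1,[0,0,0],[0,0,0]],
  [1,[0,0,0],[0,0,0]],
], newtons=60)

```text
clock: 21.05
tool_pos: [0.461, -0.2796, 0.0456]
eef_rot: [3.135, -0.189, 0.002]
wrist_force: [-0.3, 1.3, 5.6]
grip_width: 0.016
grasp_force: 58.5
```

```bash
cat > arc.py <<'E'
import sys
from h import *
# arc.py start_deg step_deg n [cx cy r]: tool-frame rows for a circle about the valve axis, first row from the measured pose
a=sys.argv; s,st,n=float(a[1]),float(a[2]),int(a[3]); c=np.array([507.,-296.6]) if len(a)<6 else np.array([float(a[4]),float(a[5])])
o=telemetry.get_obs(); R=Ro.from_rotvec(o["eef_rot"]).as_matrix(); p=np.array(o["tool_pos"])*1000; r=p[:2]-c
print("pos",np.round(p,1),"ang",round(np.degrees(np.arctan2(r[1],r[0]))%360,1),"rad",round(np.hypot(*r),1),"F",np.round(o["wrist_force"],1),"w",o["grip_width"],"t",o["clock"])
q=[c+49.9*np.array([np.cos(np.radians(s+st*i)),np.sin(np.radians(s+st*i))]) for i in range(n+1)]; q=[q[0]-0]+q[1:]
print([np.round(R.T@np.r_[q[i+1]-q[i],0],1)[:2].tolist() for i in range(n)])
E
python3 arc.py 158.5 -6 8
```

```text
pos [ 461.  -279.6   45.6] ang 159.8 rad 49.1 F [-0.3  1.3  5.6] w 0.016020742273004884 t 21.05
[[1.6, -5.0], [2.1, -4.8], [2.6, -4.5], [3.0, -4.2], [3.5, -3.9], [3.9, -3.5], [4.2, -3.1], [4.5, -2.6]]
```

```bash
python3 arc.py 159.5 -15 5; python3 arc.py 84.5 -7.5 20
```

```text
pos [ 461.  -279.6   45.6] ang 159.8 rad 49.1 F [-0.3  1.3  5.6] w 0.016020742273004884 t 21.05
[[4.7, -12.2], [7.7, -10.5], [10.1, -8.2], [11.9, -5.3], [12.9, -2.0]]
pos [ 461.  -279.6   45.6] ang 159.8 rad 49.1 F [-0.3  1.3  5.6] w 0.016020742273004884 t 21.05
[[6.5, 0.3], [6.4, 1.1], [6.2, 1.9], [5.9, 2.7], [5.5, 3.5], [5.0, 4.2], [4.4, 4.8], [3.8, 5.3], [3.0, 5.8], [2.2, 6.1], [1.4, 6.4], [0.6, 6.5], [-0.3, 6.5], [-1.1, 6.4], [-1.9, 6.2], [-2.7, 5.9], [-3.5, 5.5], [-4.2, 5.0], [-4.8, 4.4], [-5.3, 3.8]]
```

servo_tool([
  [1,[4.7,-12.2,-1.5],[0,0,0]],
  [1,[7.7,-10.5,0],[0,0,0]],
  [1,[10.1,-8.2,0],[0,0,0]],
  [1,[11.9,-5.3,0],[0,0,0]],
  [1,[12.9,-2.0,0],[0,0,0]],
  [1,[0,0,0],[0,0,0]],
])

```text
clock: 21.8
tool_pos: [0.5139, -0.2473, 0.0458]
eef_rot: [3.135, -0.187, 0.002]
wrist_force: [1.6, -5.3, -4.6]
grip_width: 0.0162
grasp_force: 59.3
```

```bash
python3 arc.py 84.5 -7.5 1
```

```text
pos [ 513.9 -247.3   45.8] ang 82.0 rad 49.8 F [ 1.6 -5.3 -4.6] w 0.01616861314565227 t 21.8
[[6.5, 0.3]]
```

servo_tool([
  [1,[6.5,0.3,0],[0,0,0]],
  [1,[6.4,1.1,0],[0,0,0]],
  [1,[6.2,1.9,0],[0,0,0]],
  [1,[0,0,0],[0,0,0]],
], newtons=30)

```text
clock: 22.3
tool_pos: [0.531, -0.2526, 0.0458]
eef_rot: [-3.136, 0.189, -0.0]
wrist_force: [-0.5, -2.6, -5.0]
grip_width: 0.0158
grasp_force: 59.3
```

servo_tool([
  [1,[5.9,2.7,0],[0,0,0]],
  [1,[5.5,3.5,0],[0,0,0]],
  [1,[0,0,0],[0,0,0]],
])

```text
clock: 22.68
tool_pos: [0.542, -0.2604, 0.0459]
eef_rot: [3.136, -0.189, 0.002]
wrist_force: [0.1, -0.2, -5.8]
grip_width: 0.0161
grasp_force: 59.1
```

servo_tool([
  [1,[5.0,4.2,0.5],[0,0,0]],
  [1,[4.4,4.8,0],[0,0,0]],
  [1,[0,0,0],[0,0,0]],
])

```text
clock: 23.05
tool_pos: [0.5506, -0.2711, 0.0458]
eef_rot: [3.135, -0.189, 0.003]
wrist_force: [0.8, -0.4, -3.3]
grip_width: 0.0161
grasp_force: 59.4
```

servo_tool([
  [1,[3.8,5.3,0],[0,0,0]],
  [1,[3.0,5.8,0],[0,0,0]],
  [1,[0,0,0],[0,0,0]],
])

```text
clock: 23.42
tool_pos: [0.553, -0.276, 0.0456]
eef_rot: [-3.124, 0.192, 0.009]
wrist_force: [-3.6, 19.3, 4.8]
grip_width: 0.0162
grasp_force: 60.4
```

The stop is reached: 19 N, after 136° of closing. I'll unload slightly to read the stop angle.

servo_tool([
  [1,[-1.5,-2.9,0],[0,0,0]],
  [1,[0,0,0],[0,0,0]],
])

```text
clock: 23.68
tool_pos: [0.5531, -0.276, 0.0457]
eef_rot: [-3.131, 0.19, 0.004]
wrist_force: [-1.6, 10.4, 0.9]
grip_width: 0.0162
grasp_force: 59.8
```

```bash
python3 arc.py 25 15 24
```

```text
pos [ 553.1 -276.    45.7] ang 24.1 rad 50.5 F [-1.6 10.4  0.9] w 0.01620861280123394 t 23.675
[[-8.3, -10.1], [-10.6, -7.6], [-12.2, -4.6], [-13.0, -1.3], [-12.9, 2.1], [-11.9, 5.4], [-10.1, 8.3], [-7.6, 10.6], [-4.6, 12.2], [-1.3, 13.0], [2.1, 12.9], [5.4, 11.9], [8.3, 10.1], [10.6, 7.6], [12.2, 4.6], [13.0, 1.3], [12.9, -2.1], [11.9, -5.4], [10.1, -8.3], [7.6, -10.6], [4.6, -12.2], [1.3, -13.0], [-2.1, -12.9], [-5.4, -11.9]]
```

servo_tool([
  [1,[-9.5,-12.6,0],[0,0,0]],
  [1,[-10.6,-7.6,0],[0,0,0]],
  [1,[-12.2,-4.6,0],[0,0,0]],
  [1,[-13.0,-1.3,0],[0,0,0]],
  [1,[-12.9,2.1,0],[0,0,0]],
  [1,[-11.9,5.4,0],[0,0,0]],
])

```text
clock: 24.42
tool_pos: [0.4854, -0.2523, 0.0458]
eef_rot: [3.136, -0.189, 0.0]
wrist_force: [3.8, 0.1, -5.7]
grip_width: 0.0158
grasp_force: 59.2
```

```bash
python3 arc.py 25 15 1
```

```text
pos [ 485.4 -252.3   45.8] ang 116.0 rad 49.3 F [ 3.8  0.1 -5.7] w 0.01582394971551917 t 24.425
[[-8.3, -10.1]]
```

Good tracking. Continuing round.

servo_tool([
  [1,[-10.1,8.3,0],[0,0,0]],
  [1,[-7.6,10.6,0],[0,0,0]],
  [1,[-4.6,12.2,0],[0,0,0]],
  [1,[-1.3,13.0,0],[0,0,0]],
  [1,[2.1,12.9,0],[0,0,0]],
  [1,[5.4,11.9,0],[0,0,0]],
  [1,[8.3,10.1,0],[0,0,0]],
  [1,[10.6,7.6,0],[0,0,0]],
])

```text
clock: 25.42
tool_pos: [0.4779, -0.3373, 0.0456]
eef_rot: [-3.131, 0.191, 0.004]
wrist_force: [2.6, 9.4, 2.2]
grip_width: 0.0164
grasp_force: 60.1
```

```bash
python3 arc.py 235 15 1
```

```text
pos [ 477.9 -337.3   45.6] ang 234.4 rad 50.0 F [2.6 9.4 2.2] w 0.016356836055307158 t 25.425
[[12.2, 4.6]]
```

servo_tool([
  [1,[12.2,3.8,0],[0,0,0]],
  [1,[13.0,1.3,0],[0,0,0]],
  [1,[12.9,-2.1,0],[0,0,0]],
  [1,[11.9,-5.4,0],[0,0,0]],
  [1,[10.1,-8.3,0],[0,0,0]],
  [1,[7.6,-10.6,0],[0,0,0]],
  [1,[4.6,-12.2,0],[0,0,0]],
  [1,[1.3,-13.0,0],[0,0,0]],
])

```text
clock: 26.42
tool_pos: [0.5577, -0.3018, 0.0457]
eef_rot: [3.133, -0.187, -0.0]
wrist_force: [-6.0, -3.7, 2.7]
grip_width: 0.0159
grasp_force: 60.0
```

```bash
python3 arc.py 355 15 1
```

```text
pos [ 557.7 -301.8   45.7] ang 354.2 rad 51.0 F [-6.  -3.7  2.7] w 0.01590492121901985 t 26.425
[[-2.1, -12.9]]
```

servo_tool([
  [1,[-2.6,-12.9,0],[0,0,0]],
  [1,[-5.4,-11.9,0],[0,0,0]],
  [1,[-8.3,-10.1,0],[0,0,0]],
  [1,[-10.6,-7.6,0],[0,0,0]],
  [1,[-12.2,-4.6,0],[0,0,0]],
  [1,[-13.0,-1.3,0],[0,0,0]],
  [1,[-12.9,2.1,0],[0,0,0]],
  [1,[-11.9,5.4,0],[0,0,0]],
])

```text
clock: 27.42
tool_pos: [0.4888, -0.2508, 0.0458]
eef_rot: [3.136, -0.189, 0.01]
wrist_force: [5.3, -0.9, -4.5]
grip_width: 0.016
grasp_force: 59.3
```

```bash
python3 arc.py 115 15 1
```

```text
pos [ 488.8 -250.8   45.8] ang 111.6 rad 49.3 F [ 5.3 -0.9 -4.5] w 0.016022594068531383 t 27.425
[[-10.1, 8.3]]
```

servo_tool([
  [1,[-11.3,8.3,0],[0,0,0]],
  [1,[-7.6,10.6,0],[0,0,0]],
  [1,[-4.6,12.2,0],[0,0,0]],
  [1,[-1.3,13.0,0],[0,0,0]],
  [1,[2.1,12.9,0],[0,0,0]],
  [1,[5.4,11.9,0],[0,0,0]],
  [1,[8.3,10.1,0],[0,0,0]],
  [1,[10.6,7.6,0],[0,0,0]],
])

```text
clock: 28.42
tool_pos: [0.4765, -0.336, 0.0456]
eef_rot: [-3.133, 0.189, 0.004]
wrist_force: [-3.9, 4.1, 4.0]
grip_width: 0.0162
grasp_force: 60.2
```

```bash
python3 arc.py 235 15 1
```

```text
pos [ 476.5 -336.    45.6] ang 232.3 rad 49.8 F [-3.9  4.1  4. ] w 0.01622047752439031 t 28.425
[[12.2, 4.6]]
```

servo_tool([
  [1,[13.2,4.9,0],[0,0,0]],
  [1,[13.0,1.3,0],[0,0,0]],
  [1,[12.9,-2.1,0],[0,0,0]],
  [1,[11.9,-5.4,0],[0,0,0]],
  [1,[10.1,-8.3,0],[0,0,0]],
  [1,[7.6,-10.6,0],[0,0,0]],
  [1,[4.6,-12.2,0],[0,0,0]],
  [1,[1.3,-13.0,0],[0,0,0]],
])

```text
clock: 29.42
tool_pos: [0.5576, -0.3029, 0.0457]
eef_rot: [3.132, -0.187, 0.003]
wrist_force: [-3.5, -6.3, 0.6]
grip_width: 0.0157
grasp_force: 59.8
```

```bash
python3 arc.py 355 10 3
python3 - <<'E'
from h import *
plan(.5531,-.276,.0457,n=3)
E
```

```text
pos [ 557.6 -302.9   45.7] ang 352.9 rad 51.0 F [-3.5 -6.3  0.6] w 0.015671212934088585 t 29.425
[[-1.0, -8.6], [-2.5, -8.3], [-3.9, -7.8]]
at [ 0.5576 -0.3029  0.0457] yaw -0.1192 tilt [0.0019 0.0038] rows 3 t 29.425 F [-3.5 -6.3  0.6]
[[[-2.6, -8.7, 0.0], np.float64(-0.0)], [[-2.6, -8.7, 0.0], np.float64(-0.0)], [[-2.6, -8.7, 0.0], np.float64(-0.0)]]
```

servo_tool([
  [1,[-1.0,-9.2,0],[0,0,0]],
  [1,[-2.5,-8.6,0],[0,0,0]],
  [1,[-4.1,-7.8,0],[0,0,0]],
  [1,[0,0,0],[0,0,0]],
  [1,[0,0,0],[0,0,0]],
  [1,[0,0,0],[0,0,0]],
])

```text
clock: 30.18
tool_pos: [0.553, -0.2755, 0.0458]
eef_rot: [3.135, -0.189, 0.002]
wrist_force: [0.7, -3.1, 0.3]
grip_width: 0.0163
grasp_force: 59.7
```

```bash
python3 arc.py 24 3 1
python3 - <<'E'
from h import *
o=telemetry.get_obs(); p,d=snap("wrist"); C=cloud("wrist",d)
hs=cv2.cvtColor(p,cv2.COLOR_RGB2HSV); red=((hs[...,0]<8)|(hs[...,0]>172))&(hs[...,1]>120)&(hs[...,2]>60)
np.savez("end.npz",p=p,C=C,red=red)
plan(.5531,-.276,.0457,n=1)
E
```

```text
pos [ 553.  -275.5   45.8] ang 24.7 rad 50.6 F [ 0.7 -3.1  0.3] w 0.016265225315583935 t 30.175
[[-1.4, -2.2]]
at [ 0.553  -0.2755  0.0457] yaw -0.1203 tilt [0.0016 0.0006] rows 1 t 30.225 F [ 0.5 -3.2 -1.7]
[[[0.2, 0.5, 0.0], np.float64(-0.0)]]
```

Run:
```python
from h import *
p,d=snap("side"); find("side",["top_disc","wash_bottle","scrap_cap"])
o=telemetry.get_obs(); print(o["tool_pos"],o["grasp_force"],o["wrist_force"])
print(close_job())
```

```text
side top_disc [([0.5519, 0.0217, 0.0502], 0.92, [329, 228])]
side wash_bottle [([0.397, -0.4725, 0.0008], 0.7, [386, 123])]
side scrap_cap [([0.4533, 0.3543, -0.0012], 0.63, [365, 362])]
[ 0.55295425 -0.27546844  0.04578486] 59.61522316094488 [ 1.55531206 -3.5107189  -1.13642403]
the job is handed in; nothing more can be done
None
```

The spacer and top disc are stacked flat between the posts and let go. The valve was closed to its stop and backed off two full turns, to within about 1° by the arm's measured position, with the knob still held when I handed the job in at about 30 s.

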